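# Change over the turner's tool chests

## Robot

A 7-joint arm with a two-finger parallel gripper is mounted at the origin on the work surface. World frame = base frame: x ahead of the robot, y to its left, z up, the work surface at z = 0. Lengths are in m, angles in rad, forces in N, time in s.
With the tool pointing down it reaches from about 0.35 to 0.9 m from the base axis. Payload 7.2 kg.
Tool frame: the origin (TCP) lies at the very end of the fingers, on their centre line; the grasp point (between the pads) lies 19 mm behind it; z points along the fingers, y is the line along which they close (so a half turn about z gives the same grasp; the last joint's range is limited). The gripper opens to 88 mm and grips with 3 to 60 N. Pads are 20 mm wide; open, the fingers measure 115 mm over their backs; the gripper's body (75 mm by 178 mm) begins 61 mm behind the grasp point.
Start: joints at [1.046, 0.411, -0.013, 1.596, 0.006, 1.134, -0.082], TCP at [0.276, -0.561, 0.223] pointing down, gripper open.
Joint ranges: [-2.95, 2.95], [-0.29, 1.99], [-1.47, 1.44], [0.14, 2.54], [-1.03, 4.17], [0.13, 1.85], [-2.86, 2.86]. Speed limits (rad/s): [2.39, 2.39, 3.01, 3.01, 3.14, 3.14, 3.14].

## Interface

Orientations are given as a unit quaternion [w, x, y, z].
In Python, from rig import bot, vision, status gives the robot as it stands (bot), with the cameras (vision) and the readings (status).
- The arm moves only by the tool advance, called after "Request:" by a JSON object that holds its "fn" and its "kwargs". Schema: {"type":"object","properties":{"deltas":{"type":"array","items":{"type":"object","properties":{"finger_gap":{"type":"number"},"xyz":{"type":"array","items":{"type":"number"},"minItems":3,"maxItems":3},"yaw":{"type":"number"}},"additionalProperties":false,"required":["finger_gap"]},"minItems":1,"maxItems":5},"squeeze":{"type":"number"},"only":{"type":"string"},"quiet":{"type":"boolean"},"lines":{"type":"string"}},"required":["deltas"],"additionalProperties":false}. deltas is a list of rows, 1 to 5 of them, each an object with the fields finger_gap (the finger opening in m), xyz (a list: dx, dy, dz in parts of the range, where 1.0 means 0.75 m), yaw (a turn about the tool's z in fractions of the full range, 1 being 4 rad); a field left out counts as zero (the opening has to be given); each row shifts and turns the commanded pose from where the row before left it, along the tool's axes as they then stand; what a row does not reach is not made up. A row lasts 1/12 s, in which the tool goes at most 0.0417 m and 0.125 rad, less where a joint would pass 70% of its speed; a pose out of reach is approached as far as the arm can. The fingers move at their own pace and stop on an object; squeeze is the grip in N (left out, the last holds). Time passes only in rows, so rows that do not move let the fingers close. The tool returns the time, the measured TCP pose, the force, the opening and the grip force at its end. only (a regular expression) keeps the lines of the reply that match it, lines (a string "A,B") keeps lines A to B, and quiet returns only ok. Input that does not fit is refused with a message, and nothing moves.
- status.get_obs(): the state, without advancing time (a new reading comes with each control period).
- vision.snapshot(name): name is "scene" or "top" or "wrist"; returns the picture (384x512x3 uint8, blue, green, red); there is no depth.
- vision.camera_info(name): a dict with "mtx" (3x3 intrinsics, pixels), "xyz" and "attitude" of the camera in the world; the wrist camera has in their place "tool_from_camera" (4x4, takes a point from camera to tool coordinates, whose origin is the TCP and whose axes are the flange's). Camera axes: x right, y up, looking along -z (the intrinsics and any distortion apply to the point x, -y, -z); pixel columns grow to the right and rows downward; lengths in m; the calibration is good to about 2 mm. A picture is of the moment at which its call begins: read the wrist's pose just before it. camera_info takes no time and is no camera call.
- bot.close_job(): hands the job in; it is judged then, once.
The state is a dict: "t": time; "joint_pos": joint angles; "joint_vel": joint speeds; "tau": joint torques, N m; "eef_pos": TCP position; "eef_rot": TCP orientation; "force": force on the tool from outside, world axes, zero at the start; "moment": the same for the moment, N m; "gripper_width": finger opening in m; "grip_force": force on a finger pad.
Only numpy, scipy, OpenCV 4.12 (cv2) and the standard library are available. Lean on these libraries where they do the work, as an engineer would, in place of code of your own. Each camera call takes 0.05 s, during which the arm holds its last target. There are 200 camera calls.

## Task

Three plywood tool chests with push-latch lids stand on the potter's bench. Shut the small chest that has been left ajar, by pressing its lid right down until it latches flush, and press the lid of the wide chest right down so that it springs open and stays ajar; check each lid and press again if it has not taken. Do not let the other small chest open: it must end up shut as it is now.

Things in the scene. Friction and masses are not known exactly. Their poses are not given: they have to be found in the camera images.
- ajar_press (a point): Small plywood chest that starts ajar: 90 mm wide, 150 deep, 80 high, 9 mm walls, fixed. All three lids: inset, no handle, 128 mm long, hinged at the back. Point: on the lid's top, at a 22 mm steel disc, the place to press, midway across, 22 mm from the free front edge, 106 from the hinge. x points to the hinge, z out of the top. Ajar: tilted 0.40 rad, point at z 0.121.
- wide_press (a point): The same point and axes on the lid of the wide chest (160 mm wide, else alike), which starts shut. All latches: shut, the lid is flush with the rim, point at z 0.080. Press it there straight down to a firm stop 6 mm below flush (at 0.05 m/s 4 to 8 N on the way, 12 to 15 N at the stop) and let go: a shut lid springs up ajar in 1 s, an ajar one stays shut. Under 5 mm it may not take.
- shut_press (a point): The same point and axes on the lid of the other small chest, twin of the ajar one, which starts shut and must stay shut. The discs are all alike; the yaw of each point is its chest's yaw (0: front towards the robot).

How it is judged:
By the outcome, as a careful person would: the job done as asked, in the order asked, and still so for the second after the job is handed in, with the robot touching nothing.
It also fails if it takes over 38 s, if anything falls off the work surface, if the arm or the gripper's body presses on something with over 40 N, if the wrist force passes 120 N, or if a joint passes its speed limit or range.

## Working session

There is one attempt and no reset: what is moved stays moved. The work goes in short steps, Python scripts to look and compute and a tool call to move; the robot and the scene stay as the last step left them, time stands still between calls to the robot, and variables do not carry over. Pictures are saved under pics/ and viewed, at most 10 in all, crops included, and the job is handed in when it is done.

```bash
ls; mkdir -p pics
```

Run:
```python
from rig import bot, vision, status
import cv2
for n in("top","scene"):
    cv2.imwrite(f"pics/{n}1.png",vision.snapshot(n)); print(n,vision.camera_info(n))
print(vision.camera_info("wrist")); o=status.get_obs(); print(o['t'],o['eef_pos'],o['eef_rot'],o['force'])
```

```text
pics
rig.py
top {'mtx': array([[450.49735   ,   0.        , 263.99513938],
       [  0.        , 450.49735   , 193.79300248],
       [  0.        ,   0.        ,   1.        ]]), 'xyz': array([0.41174524, 0.01485459, 1.0245511 ]), 'attitude': array([-0.70463108, -0.04004569,  0.04972224,  0.70669589])}
scene {'mtx': array([[379.80979089,   0.        , 256.62996995],
       [  0.        , 379.80979089, 194.44403685],
       [  0.        ,   0.        ,   1.        ]]), 'xyz': array([ 1.13213515, -0.15801327,  0.75548338]), 'attitude': array([0.72758736, 0.30253363, 0.2372267 , 0.56816682])}
{'mtx': array([[271.22997963,   0.        , 256.60338353],
       [  0.        , 271.22997963, 193.58495823],
       [  0.        ,   0.        ,   1.        ]]), 'tool_from_camera': array([[ 1.01254632e-04,  9.52787598e-01,  3.03637586e-01,
         8.29232626e-02],
       [ 9.99999838e-01,  7.36747096e-05, -5.64656595e-04,
         7.39366911e-05],
       [-5.60368212e-04,  3.03637594e-01, -9.52787436e-01,
        -1.62249393e-01],
       [ 0.00000000e+00,  0.00000000e+00,  0.00000000e+00,
         1.00000000e+00]])}
0.1 [ 0.27543678 -0.56054997  0.22190397] [-6.80414860e-04  9.74034006e-01  2.26400648e-01 -1.95878762e-04] [ 0.82617412 -0.25200798  0.06613972]
```

View pics/top1.png

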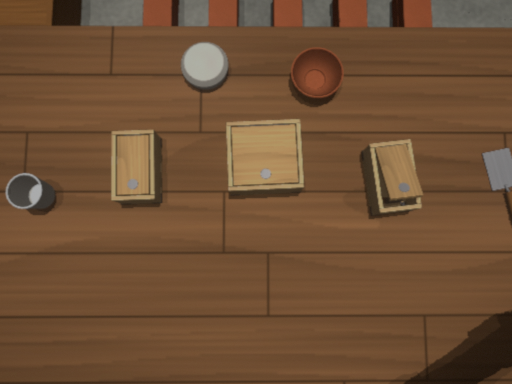

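View pics/scene1.png

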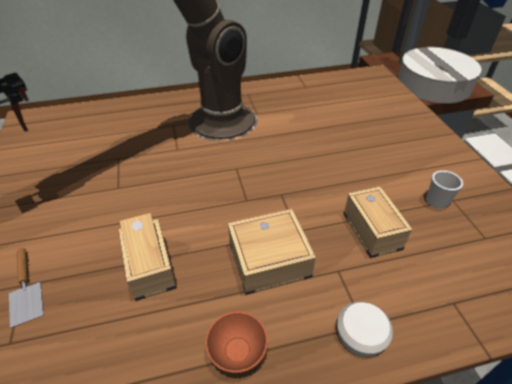

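Top view: shut chest on the left (disc at about 133,184), wide chest in the middle (265,174), ajar chest on the right (404,187). The scene view confirms that the right-hand chest's lid is raised. Next I'll measure the discs in both views.

Create h.py:
```python
import numpy as np,cv2
from rig import bot, vision, status
from scipy.spatial.transform import Rotation as R
def cam(n,o=None):
    c=vision.camera_info(n)
    if 'xyz' in c: return c['mtx'],c['xyz'],R.from_quat(c['attitude'],scalar_first=True).as_matrix()
    T=c['tool_from_camera'];r=R.from_quat(o['eef_rot'],scalar_first=True).as_matrix()
    return c['mtx'],o['eef_pos']+r@T[:3,3],r@T[:3,:3]
def ray(C,p):
    K,x,A=C; d=np.linalg.inv(K)@[p[0],p[1],1]; d=A@(d*[1,-1,-1]); return x,d/np.linalg.norm(d)
def onz(C,p,z):
    x,d=ray(C,p); return x+d*(z-x[2])/d[2]
def cross(C1,p1,C2,p2):
    a,u=ray(C1,p1);b,v=ray(C2,p2);s=np.linalg.lstsq(np.c_[u,-v],b-a,rcond=None)[0]
    P,Q=a+s[0]*u,b+s[1]*v; return (P+Q)/2,np.linalg.norm(P-Q)
def disc(im,g,w=16):
    x,y=int(g[0]),int(g[1]);c=im[y-w:y+w,x-w:x+w]; hsv=cv2.cvtColor(c,cv2.COLOR_BGR2HSV)
    m=((hsv[...,1]<75)&(hsv[...,2]>70)).astype(np.uint8)
    n,l,s,ce=cv2.connectedComponentsWithStats(m); 
    i=max(range(1,n),key=lambda i:s[i,4]-3*np.hypot(*(ce[i]-w)))
    return ce[i]+[x-w,y-w],s[i,4]
```

Run:
```python
from h import *
T=cv2.imread('pics/top1.png');S=cv2.imread('pics/scene1.png');ct,cs=cam('top'),cam('scene')
for n,a,b,z in(('ajar',(404,187),(137,226),.121),('wide',(265,174),(264,226),.08),('shut',(133,184),(398,197),.08)):
    p,A=disc(T,a,9);q,B=disc(S,b,9)
    print(n,p.round(1),A,q.round(1),B,onz(ct,p,z).round(4),onz(cs,q,z).round(4),*cross(ct,p,cs,q))
# yaw: chest rims light wood
h=cv2.cvtColor(T,cv2.COLOR_BGR2HSV);m=((h[...,2]>140)&(h[...,1]>60)).astype(np.uint8)
for c in cv2.findContours(m,cv2.RETR_EXTERNAL,2)[0]:
    if cv2.contourArea(c)>1000:
        bx=cv2.boxPoints(cv2.minAreaRect(c));w=np.array([onz(ct,k,.08)[:2] for k in bx])
        print(bx.round().tolist(),w.round(3).tolist(),[np.linalg.norm(w[i]-w[i-1]).round(3) for i in(1,2)])
```

```text
ajar [403.7 186.9] 81 [136.8 225.2] 93 [ 0.5407 -0.2821  0.121 ] [ 0.5406 -0.2824  0.121 ] [ 0.54069866 -0.28221812  0.12103411] 0.00034145693757770413
wide [265.3 173.4] 88 [264.  225.4] 57 [ 0.576  -0.0013  0.08  ] [ 0.5752 -0.0026  0.08  ] [ 0.5757721  -0.00196662  0.08050351] 0.001479340855025567Traceback (most recent call last):
  File "<stdin>", line 4, in <module>
  File "h.py", line 20, in disc
    i=max(range(1,n),key=lambda i:s[i,4]-3*np.hypot(*(ce[i]-w)))
ValueError: max() iterable argument is empty
```

Run:
```python
from h import *
T=cv2.imread('pics/top1.png');ct=cam('top')
cv2.imwrite('pics/c1.png',cv2.resize(T[125:225,350:440],None,fx=6,fy=6,interpolation=2)); 
for x,y in((371,143),(411,140),(379,212),(420,208)): print(onz(ct,(x,y),.08).round(4))
```

```text
[ 0.6421 -0.229   0.08  ]
[ 0.6487 -0.3158  0.08  ]
[ 0.4931 -0.2409  0.08  ]
[ 0.5014 -0.3282  0.08  ]
```

View pics/c1.png

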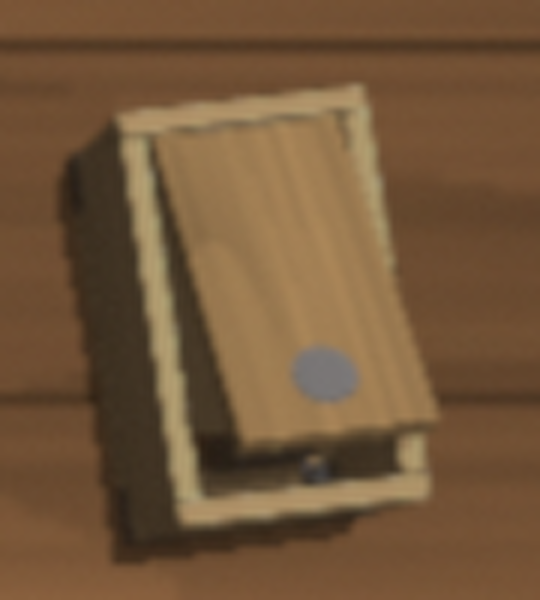

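The rows are not in the units I measure in: shifts go in shares of 0.75 m and turns go in shares of 4 rad. I convert before sending: 0.034 m / 0.75 = 0.0453, -0.0135 m / 0.75 = -0.018.

Request:
{"fn": "advance", "kwargs": {"deltas": [{"finger_gap": 0,"xyz": [0.0453,-0.018,0]},{"finger_gap": 0,"xyz": [0.0453,-0.018,0]},{"finger_gap": 0,"xyz": [0.0453,-0.018,0]},{"finger_gap": 0,"xyz": [0.0453,-0.018,0]},{"finger_gap": 0,"xyz": [0.0453,-0.018,0]}], "squeeze": 20}}

```text
t: 0.52
eef_pos: [0.3991, -0.4238, 0.2223]
eef_rot: [-0.0, 0.974, 0.226, -0.0]
force: [0.7, -0.3, 0.0]
gripper_width: 0.0579
grip_force: 0.0
```

Request:
{"fn": "advance", "kwargs": {"deltas": [{"finger_gap": 0,"xyz": [0.0453,-0.018,0]},{"finger_gap": 0,"xyz": [0.0453,-0.018,0]},{"finger_gap": 0,"xyz": [0.0453,-0.018,0]},{"finger_gap": 0,"xyz": [0.04,-0.0133,0]},{"finger_gap": 0}]}}

```text
t: 0.93
eef_pos: [0.4997, -0.3147, 0.2223]
eef_rot: [-0.001, 0.973, 0.231, 0.001]
force: [0.1, 1.1, -0.4]
gripper_width: 0.0246
grip_force: 0.0
```

Create d.py:
```python
import sys
from h import *
o=status.get_obs();r=R.from_quat(o['eef_rot'],scalar_first=True).as_matrix()
print(o['t'],o['eef_pos'].round(4),'tool delta',(r.T@(np.array(eval(sys.argv[1]))-o['eef_pos'])).round(4),o['force'].round(1),o['gripper_width'])
```

```bash
python3 d.py .5323,-.2829,.160
```

```text
0.9333 [ 0.4997 -0.3147  0.2223] tool delta [ 0.0432 -0.0136  0.0625] [ 0.1  1.1 -0.4] 0.024596197830594205
```

Converted, 0.022 m / 0.75 = 0.0293, 0.021 m / 0.75 = 0.028.

Request:
{"fn": "advance", "kwargs": {"deltas": [{"finger_gap": 0,"xyz": [0.0293,-0.0093,0.0267]},{"finger_gap": 0,"xyz": [0.028,-0.0088,0.0267]},{"finger_gap": 0,"xyz": [0,0,0.0267]},{"finger_gap": 0},{"finger_gap": 0}]}}

```text
t: 1.35
eef_pos: [0.5261, -0.2907, 0.1617]
eef_rot: [-0.001, 0.974, 0.226, -0.001]
force: [-0.5, -0.1, 1.5]
gripper_width: 0.0005
grip_force: 0.0
```

```bash
python3 d.py .5323,-.2829,.160
```

```text
1.35 [ 0.5261 -0.2907  0.1617] tool delta [ 0.009  -0.0043  0.0016] [-0.5 -0.1  1.5] 0.0004943845983230624
```

Converted, 0.01 m / 0.75 = 0.0133, 0.009 m / 0.75 = 0.012.

Request:
{"fn": "advance", "kwargs": {"deltas": [{"finger_gap": 0,"xyz": [0.012,-0.0057,0]},{"finger_gap": 0,"xyz": [0,0,0.0133]},{"finger_gap": 0}]}}

```text
t: 1.6
eef_pos: [0.5334, -0.2825, 0.1522]
eef_rot: [-0.0, 0.974, 0.227, 0.0]
force: [-0.3, -0.5, 0.3]
gripper_width: 0.0007
grip_force: 0.0
```

```bash
python3 d.py .5323,-.2829,.130
```

```text
1.6 [ 0.5334 -0.2825  0.1522] tool delta [-0.0012 -0.0002  0.0222] [-0.3 -0.5  0.3] 0.0007285265436956917
```

Positioned. Now pressing down at about 0.05 m/s.

Converted, 0.012 m / 0.75 = 0.016, 0.0042 m / 0.75 = 0.0056.

Request:
{"fn": "advance", "kwargs": {"deltas": [{"finger_gap": 0,"xyz": [0,0,0.016]},{"finger_gap": 0,"xyz": [0,0,0.016]},{"finger_gap": 0,"xyz": [0,0,0.0056]},{"finger_gap": 0,"xyz": [0,0,0.0056]},{"finger_gap": 0,"xyz": [0,0,0.0056]}]}}

```text
t: 2.02
eef_pos: [0.5331, -0.2831, 0.1156]
eef_rot: [-0.0, 0.974, 0.226, -0.0]
force: [-1.8, -0.1, 4.6]
gripper_width: 0.0005
grip_force: 1.6
```

Request:
{"fn": "advance", "kwargs": {"deltas": [{"finger_gap": 0,"xyz": [0,0,0.0056]},{"finger_gap": 0,"xyz": [0,0,0.0056]},{"finger_gap": 0,"xyz": [0,0,0.0056]},{"finger_gap": 0,"xyz": [0,0,0.0056]},{"finger_gap": 0,"xyz": [0,0,0.0056]}]}}

```text
t: 2.43
eef_pos: [0.5332, -0.2829, 0.0947]
eef_rot: [0.0, 0.974, 0.226, -0.0]
force: [-2.9, -0.2, 4.5]
gripper_width: 0.0005
grip_force: 2.1
```

Request:
{"fn": "advance", "kwargs": {"deltas": [{"finger_gap": 0,"xyz": [0,0,0.0056]},{"finger_gap": 0,"xyz": [0,0,0.0056]},{"finger_gap": 0,"xyz": [0,0,0.0056]}]}}

```text
t: 2.68
eef_pos: [0.533, -0.2829, 0.082]
eef_rot: [-0.0, 0.974, 0.226, -0.0]
force: [-3.9, -1.0, 4.5]
gripper_width: 0.0002
grip_force: 2.6
```

```bash
python3 d.py .5323,-.2829,.074
```

```text
2.6833 [ 0.533  -0.2829  0.082 ] tool delta [-0.0006 -0.0003  0.008 ] [-3.9 -1.   4.5] 0.00020772799837519572
```

Converted, 0.004 m / 0.75 = 0.0053.

Request:
{"fn": "advance", "kwargs": {"deltas": [{"finger_gap": 0,"xyz": [0,0,0.0053]},{"finger_gap": 0,"xyz": [0,0,0.0053]},{"finger_gap": 0}]}}

```text
t: 2.93
eef_pos: [0.5329, -0.283, 0.0746]
eef_rot: [-0.0, 0.974, 0.226, -0.0]
force: [-5.2, 0.2, 8.8]
gripper_width: 0.0008
grip_force: 4.6
```

Converted, 0.001 m / 0.75 = 0.0013.

Request:
{"fn": "advance", "kwargs": {"deltas": [{"finger_gap": 0,"xyz": [0,0,0.0013]},{"finger_gap": 0,"xyz": [0,0,0.0013]},{"finger_gap": 0}]}}

```text
t: 3.18
eef_pos: [0.5329, -0.2831, 0.0743]
eef_rot: [0.0, 0.974, 0.226, -0.0]
force: [-10.6, 2.3, 24.1]
gripper_width: 0.0003
grip_force: 11.8
```

Firm stop reached (z 0.0743, 24 N). Lifting off and checking the lid.

Converted, -0.035 m / 0.75 = -0.0467, -0.03 m / 0.75 = -0.04.

Request:
{"fn": "advance", "kwargs": {"deltas": [{"finger_gap": 0,"xyz": [0,0,-0.0107]},{"finger_gap": 0,"xyz": [0,0,-0.04]},{"finger_gap": 0,"xyz": [0,0,-0.04]},{"finger_gap": 0,"xyz": [-0.04,0,-0.04]},{"finger_gap": 0,"xyz": [-0.0467,0,0]}]}}

```text
t: 3.6
eef_pos: [0.4806, -0.3106, 0.175]
eef_rot: [0.003, 0.973, 0.229, 0.004]
force: [1.0, -1.2, 0.3]
gripper_width: 0.0003
grip_force: 0.0
```

Request:
{"fn": "advance", "kwargs": {"deltas": [{"finger_gap": 0,"xyz": [-0.0467,0,0]},{"finger_gap": 0,"xyz": [-0.0467,0,0]},{"finger_gap": 0},{"finger_gap": 0},{"finger_gap": 0}]}}

```text
t: 4.02
eef_pos: [0.4137, -0.3417, 0.1698]
eef_rot: [0.0, 0.974, 0.227, 0.001]
force: [-0.2, 0.6, 0.4]
gripper_width: 0.0008
grip_force: 0.0
```

Request:
{"fn": "advance", "kwargs": {"deltas": [{"finger_gap": 0},{"finger_gap": 0},{"finger_gap": 0}]}}

```text
t: 4.27
eef_pos: [0.4138, -0.3413, 0.1696]
eef_rot: [-0.0, 0.974, 0.227, 0.0]
force: [-0.5, 0.1, -0.7]
gripper_width: 0.0003
grip_force: 0.0
```

Run:
```python
from h import *
T=vision.snapshot('top');S=vision.snapshot('scene');o=status.get_obs();print(o['t'],o['eef_pos'])
cv2.imwrite('pics/m2.png',np.hstack([cv2.resize(T[110:230,340:460],(390,390)),cv2.resize(S[180:320,80:220],(390,390))]))
cv2.imwrite('pics/t2.png',T);cv2.imwrite('pics/s2.png',S)
```

```text
4.3667 [ 0.41335618 -0.3415769   0.16965869]
```

View pics/m2.png

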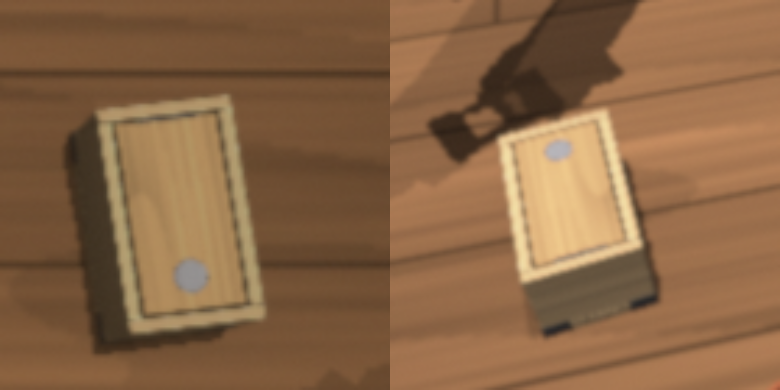

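The lid is in its rim all round (disc at 190,275 in the left crop), over 1 s after release. I'll check its height, then work out the move to the wide chest.

Run:
```python
from h import *
T=cv2.imread('pics/t2.png');S=cv2.imread('pics/s2.png');ct,cs=cam('top'),cam('scene')
p,A=disc(T,(398,195),9);q,B=disc(S,(140,234),9);print(p,q,A,B,*cross(ct,p,cs,q))
```

```bash
python3 d.py .5755,-.002,.12
```

```text
[398.5 194.5] [140.04918033 233.44262295] 86 61 [ 0.53017757 -0.28365302  0.08071593] 0.00019108092100961026
4.3667 [ 0.4134 -0.3416  0.1697] tool delta [ 0.2956 -0.2328  0.0498] [-0.9 -0.2  0.4] 0.000626030500535111
```

Converted, 0.025 m / 0.75 = 0.0333, -0.02 m / 0.75 = -0.0267.

Request:
{"fn": "advance", "kwargs": {"deltas": [{"finger_gap": 0,"xyz": [0.0333,-0.0267,0]},{"finger_gap": 0,"xyz": [0.0333,-0.0267,0]},{"finger_gap": 0,"xyz": [0.0333,-0.0267,0]},{"finger_gap": 0,"xyz": [0.0333,-0.0267,0]},{"finger_gap": 0,"xyz": [0.0333,-0.0267,0]}]}}

```text
t: 4.78
eef_pos: [0.4815, -0.1956, 0.17]
eef_rot: [0.0, 0.974, 0.227, 0.0]
force: [-0.2, -0.4, -1.3]
gripper_width: 0.0007
grip_force: 0.0
```

Request:
{"fn": "advance", "kwargs": {"deltas": [{"finger_gap": 0,"xyz": [0.0333,-0.0267,0]},{"finger_gap": 0,"xyz": [0.0333,-0.0267,0]},{"finger_gap": 0,"xyz": [0.0333,-0.0267,0]},{"finger_gap": 0,"xyz": [0.0333,-0.0267,0]},{"finger_gap": 0,"xyz": [0.0333,-0.0267,0]}]}}

```text
t: 5.2
eef_pos: [0.5495, -0.0505, 0.1699]
eef_rot: [0.0, 0.974, 0.227, 0.0]
force: [-0.0, -0.5, -0.3]
gripper_width: 0.0006
grip_force: 0.0
```

Request:
{"fn": "advance", "kwargs": {"deltas": [{"finger_gap": 0,"xyz": [0.0333,-0.0267,0.0133]},{"finger_gap": 0,"xyz": [0.0267,-0.0173,0.0133]},{"finger_gap": 0,"xyz": [0,0,0.0267]},{"finger_gap": 0},{"finger_gap": 0}]}}

```text
t: 5.62
eef_pos: [0.5738, -0.0029, 0.129]
eef_rot: [-0.0, 0.974, 0.227, -0.001]
force: [0.1, -0.4, 0.0]
gripper_width: 0.0004
grip_force: 0.0
```

```bash
python3 d.py .5755,-.002,.10
```

```text
5.6167 [ 0.5738 -0.0029  0.129 ] tool delta [ 0.002  -0.0001  0.029 ] [ 0.1 -0.4  0. ] 0.00036233830175761437
```

Converted, 0.015 m / 0.75 = 0.02, 0.012 m / 0.75 = 0.016.

Request:
{"fn": "advance", "kwargs": {"deltas": [{"finger_gap": 0,"xyz": [0.0027,0,0.02]},{"finger_gap": 0,"xyz": [0,0,0.02]},{"finger_gap": 0,"xyz": [0,0,0.016]},{"finger_gap": 0}]}}

```text
t: 5.95
eef_pos: [0.5752, -0.0033, 0.0865]
eef_rot: [-0.0, 0.974, 0.226, -0.001]
force: [-0.0, -1.0, -0.1]
gripper_width: 0.0
grip_force: 0.0
```

Request:
{"fn": "advance", "kwargs": {"deltas": [{"finger_gap": 0,"xyz": [0,0,0.0056]},{"finger_gap": 0,"xyz": [0,0,0.0056]},{"finger_gap": 0,"xyz": [0,0,0.0056]}]}}

```text
t: 6.2
eef_pos: [0.5771, -0.0025, 0.0762]
eef_rot: [0.0, 0.974, 0.226, 0.001]
force: [-2.1, -0.7, 9.0]
gripper_width: 0.0
grip_force: 4.6
```

Request:
{"fn": "advance", "kwargs": {"deltas": [{"finger_gap": 0,"xyz": [0,0,0.0013]},{"finger_gap": 0}]}}

```text
t: 6.37
eef_pos: [0.5771, -0.0024, 0.0749]
eef_rot: [0.0, 0.974, 0.226, 0.001]
force: [-1.2, -1.5, 3.8]
gripper_width: 0.0005
grip_force: 1.9
```

Converted, 0.001 m / 0.75 = 0.0013.

Request:
{"fn": "advance", "kwargs": {"deltas": [{"finger_gap": 0,"xyz": [0,0,0.0013]},{"finger_gap": 0,"xyz": [0,0,0.0013]},{"finger_gap": 0}]}}

```text
t: 6.62
eef_pos: [0.5772, -0.0024, 0.0744]
eef_rot: [0.001, 0.974, 0.226, 0.001]
force: [-5.7, -1.6, 16.5]
gripper_width: 0.0004
grip_force: 8.4
```

Firm stop (16.5 N at 0.0744). Letting go, straight up first and then back and clear.

Converted, -0.035 m / 0.75 = -0.0467, -0.03 m / 0.75 = -0.04.

Request:
{"fn": "advance", "kwargs": {"deltas": [{"finger_gap": 0,"xyz": [0,0,-0.02]},{"finger_gap": 0,"xyz": [0,0,-0.0467]},{"finger_gap": 0,"xyz": [0,0,-0.0467]},{"finger_gap": 0,"xyz": [0,0,-0.04]},{"finger_gap": 0,"xyz": [-0.04,0.02,0]}]}}

```text
t: 7.03
eef_pos: [0.562, -0.0228, 0.1938]
eef_rot: [-0.0, 0.973, 0.23, 0.006]
force: [1.9, -0.1, 0.0]
gripper_width: 0.0004
grip_force: 0.0
```

Request:
{"fn": "advance", "kwargs": {"deltas": [{"finger_gap": 0,"xyz": [-0.04,0.02,0]},{"finger_gap": 0,"xyz": [-0.04,0.02,0]},{"finger_gap": 0,"xyz": [-0.04,0.02,0]},{"finger_gap": 0,"xyz": [-0.04,0.02,0]},{"finger_gap": 0,"xyz": [-0.04,0.02,0]}]}}

```text
t: 7.45
eef_pos: [0.4536, -0.1632, 0.1875]
eef_rot: [0.0, 0.974, 0.227, 0.0]
force: [0.4, -0.3, -1.1]
gripper_width: 0.0005
grip_force: 0.0
```

Request:
{"fn": "advance", "kwargs": {"deltas": [{"finger_gap": 0},{"finger_gap": 0},{"finger_gap": 0},{"finger_gap": 0},{"finger_gap": 0}]}}

```text
t: 7.87
eef_pos: [0.4555, -0.1609, 0.1873]
eef_rot: [-0.0, 0.974, 0.228, 0.0]
force: [-0.8, -0.2, -0.1]
gripper_width: 0.0004
grip_force: 0.0
```

Run:
```python
from h import *
T=vision.snapshot('top');S=vision.snapshot('scene');o=status.get_obs();print(o['t'],o['eef_pos'])
cv2.imwrite('pics/m3.png',np.hstack([T[100:250,90:450],S[170:320,100:420]]))
cv2.imwrite('pics/t3.png',T);cv2.imwrite('pics/s3.png',S)
```

```text
7.9667 [ 0.45524403 -0.16116124  0.18718346]
```

View pics/m3.png

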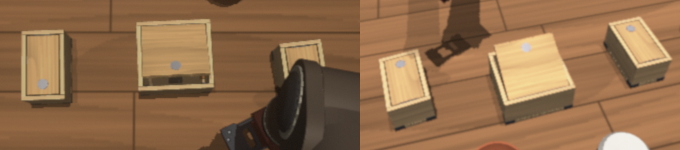

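The wide lid is ajar (disc at about 175,66 in the left crop), and both small chests look shut. I'll wait a little longer and check the heights.

Converted, -0.03 m / 0.75 = -0.04, -0.02 m / 0.75 = -0.0267.

Request:
{"fn": "advance", "kwargs": {"deltas": [{"finger_gap": 0,"xyz": [-0.04,0.0133,0]},{"finger_gap": 0,"xyz": [-0.04,0.0133,0]},{"finger_gap": 0,"xyz": [-0.0267,0,0]},{"finger_gap": 0},{"finger_gap": 0}], "lines": "1,2"}}

```text
t: 8.38
eef_pos: [0.3915, -0.2156, 0.1874]
```

Request:
{"fn": "advance", "kwargs": {"deltas": [{"finger_gap": 0},{"finger_gap": 0},{"finger_gap": 0},{"finger_gap": 0},{"finger_gap": 0}], "lines": "1,2"}}

```text
t: 8.8
eef_pos: [0.3921, -0.215, 0.1872]
```

Run:
```python
from h import *
T=vision.snapshot('top');S=vision.snapshot('scene');ct,cs=cam('top'),cam('scene');print(status.get_obs()['t'])
S2=cv2.imread('pics/s2.png');
q,B=disc(S,(140,234),9);print('small scene px',q,B)
p,A=disc(T,(265,166),9);q,B=disc(S,(266,217),9);print('wide',p,q,A,B,*cross(ct,p,cs,q))
S1=cv2.imread('pics/s2.png').astype(int);print('shut diff',abs(S[180:260,340:412]-S1[180:260,340:412]).mean())
```

```text
8.9
small scene px [140.12903226 233.43548387] 62
wide [265.32       164.82666667] [265.77108434 216.79518072] 75 83 [ 0.58635129 -0.00124801  0.12191099] 0.0012000059862357741
shut diff 0.8925347222222222
```

Every lid is where it should be: the wide one's point is at z 0.122 (ajar), and both small chests are shut.

```bash
python3 -c "
from rig import bot, vision, status
print(bot.close_job())"
```

```text
the job is handed in; nothing more can be done
None
```

The small chest that was ajar is latched shut, the wide chest's lid has sprung open and stays ajar, and the other small chest is still shut; I handed the job in at about 8.9 s.

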